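# Fit the intake valve in a cylinder head

## Robot

A 6-joint arm with a two-finger parallel gripper is mounted at the origin on a cart in front of the work surface, level with it; the furniture and walls round the work are solid. World frame = base frame: x ahead of the robot, y to its left, z up, the work surface at z = 0. Lengths are in mm, angles in degrees, forces in N, time in s.
With the tool pointing down it reaches from about 350 to 850 mm from the base axis. Payload 8.1 kg.
Tool frame: the origin (TCP) lies on the centre line of the jaws, within the pads' length; the fingertips stand 14 mm ahead of it and the grasp point (between the pads) lies 5 mm behind it; z points along the fingers, y is the line along which they close (so a half turn about z gives the same grasp; the last joint's range is limited). The gripper opens to 85 mm and grips with 20 to 120 N. Pads are 22 mm wide; open, the fingers measure 114 mm over their backs; the gripper's body (76 mm by 85 mm) begins 54 mm behind the grasp point. The pads swing forward as they close: fully open they stand 13 mm farther back than shut.
Start: joints at [-79.32, 7.471, 85.268, -0, 87.261, -4.893], TCP at [161.1, -577.973, 245.292] pointing down, gripper open.
Joint ranges: [-169.43, 169.43], [-51.17, 129.36], [1.28, 143.12], [-76.62, 256.62], [0, 156.53], [-152.29, 152.29]. Speed limits (degrees/s): [136.94, 136.94, 159.86, 180, 180, 180].

## Interface

Orientations are given as [roll, pitch, yaw] about the fixed x, y, z axes, in that order (R = Rz(yaw) Ry(pitch) Rx(roll)).
In Python, from bench import sense, snapshot, camera_info, hand_in gives the robot as it stands. The module is installed in compiled form; this text tells all that it offers.
- The arm moves only by the tool apply_moves, never from a script. Its argument "deltas" is a list of rows, each a list of 7 numbers: the shift along the tool's x, y, z scaled (see below), then the turn, a rotation vector about the tool's x, y, z scaled (see below), then the opening, from 0 (shut) to 1 (fully open). In form: [[dx, dy, dz, ax, ay, az, claw], ...]. A call has 1 to 8 rows; each row shifts and turns the commanded pose from where the row before left it, along the tool's axes as they then stand; what a row does not reach is not made up. The controller multiplies each number of a shift by 0.03 m and each number of a turn by 0.08 rad. A row lasts 1/8 s, in which the tool goes at most 62.5 mm and 10.7 degrees, less where a joint would pass 70% of its speed; a pose out of reach is approached as far as the arm can. A call with a number of a shift or a turn outside -1 to 1 is refused whole. A call with a gripper value outside its range is refused whole. The fingers move at their own pace and stop on an object; "grip_force" is the grip in N (left out, the last holds). Time passes only in rows, so rows that do not move let the fingers close. It gives the time, the measured TCP pose, the force, the opening and the grip force at its end, in the units of the state.
- sense(): the state, without advancing time (a new reading comes with each control period).
- snapshot(name): name is "scene" or "top" or "wrist"; returns the picture (480x640x3 uint8, red, green, blue); there is no depth.
- camera_info(name): a dict with "vertical_fov" (degrees; the focal length in pixels is half the picture's height over the tangent of half this angle, whatever the lens; pixels are square), "cx", "cy" (the principal point, pixels), "origin" and "rotation" of the camera in the world; the wrist camera has in their place "tool_from_camera" (4x4, takes a point from camera to tool coordinates, whose origin is the TCP and whose axes are the flange's). Camera axes: x right, y up, looking along -z (the intrinsics and any distortion apply to the point x, -y, -z); pixel columns grow to the right and rows downward; lengths in mm; the calibration is good to about 2 mm. A picture is of the moment at which its call begins: read the wrist's pose just before it. camera_info takes no time and is no camera call.
- hand_in(): hands the job in; it is judged then, once.
The state is a dict: "time": time; "joint_pos": joint angles; "qd": joint speeds; "joint_efforts": joint torques, N m; "tool_pos": TCP position; "tcp_rot": TCP orientation; "ft_force": force on the tool from outside, world axes, zero at the start; "wrist_torque": the same for the moment, N m; "finger_gap": finger opening in mm; "grip_force": force on a finger pad.
Only numpy, scipy, OpenCV 4.12 (cv2) and the standard library are available. Lean on these libraries where they do the work, as an engineer would, in place of code of your own. Each camera call takes 0.05 s, during which the arm holds its last target. There are 200 camera calls.

## Task

The cylinder head lies on the bench with its combustion chamber up. Lift the clean bright intake valve out of the blue rack, pass its stem through the guide of the larger of the two seats and lower it, without letting it drop, until the valve's head is fully home on its seat, then let go. Leave the two brown exhaust valves hanging in the rack, and do not knock over the red oiler or the small blue bottle.

Things in the scene. Friction and masses are not known exactly. Their poses are not given: they have to be found in the camera images.
- intake_valve: Bright steel poppet valve hanging stem down in the rack, 0.07 kg. Origin: centre of its flat face (on top while it hangs, 14 mm above the rack's top plate); z runs along the stem from face to tip (down while it hangs). Rim 39 mm across and 4 mm deep; below it the head tapers to the stem by 19 mm from the face. Stem 8 mm thick at the tip, 11 mm near the head; length 115 mm.
- stem_tip (a point): Centre of the free end of the intake valve's stem, on its axis 115 mm from the face; moves with the valve. Gripped across its rim, the valve can swing about the line between the two fingertips, so let the stem hang before leaning it, and lean it in the plane in which the fingers close.
- exhaust_valve_a: A brown burnt exhaust valve hanging in the rack, head 35 mm across, 111 mm long. Origin and axes as for the intake valve. It stays where it is.
- exhaust_valve_b: The second brown burnt exhaust valve hanging in the rack, the same as the first. It stays where it is.
- valve_rack: Dark blue bent-steel stand, fixed, 66 x 250 mm on the bench (x by y), top plate 66 x 204 mm at 120 mm height. Origin: centre of its underside, z up. 14 mm holes at x = 0, y = -64, 0, +64 mm, a valve hanging by its head in each; which valve hangs where varies.
- cylinder_head: Finned grey aluminium head, upside down, fixed, 188 x 142 mm (x by y), 119 mm high. Origin: centre of its underside, z up. In its top face a round 96 mm chamber: two 27 degree slopes falling to a line along y at x = 0, z = 94 mm. The +x slope has the larger intake seat (32 mm), the -x slope the exhaust seat (28 mm); below each a bowl narrows to a guide of 13 mm bore.
- intake_seat (a point): Where the centre of the valve's face lies when fully home, on the intake guide's axis; in the head's frame (21.4, 0, 111.4) mm. Its z points up out of the guide along that axis, 27 degrees from vertical, leaning towards the head's -x; its y is the head's y. Below it along the axis: seat edge 6 mm, guide mouth 44 mm, guide end 86 mm. At home the valve's rim stands 2 mm clear of the slope.
- red_oiler: Red plastic oil bottle with a long spout, 64 mm across and 201 mm high, standing loose. Origin: centre of its underside, z up.
- blue_dye: Small blue bottle with a black cap, 27 mm across and 82 mm high, standing loose. Origin: centre of its underside, z up.

How it is judged:
By the outcome, as a careful person would: the job done as asked, in the order asked, and still so for the second after the job is handed in, with the robot touching nothing.
It also fails if it takes over 54 s, if anything falls off the work surface, if the arm or the gripper's body presses on something with over 40 N, if the wrist force passes 120 N, or if a joint passes its speed limit or range.

## Working session

There is one attempt and no reset: what is moved stays moved. The work goes in short steps, Python scripts to look and compute and a tool call to move; the robot and the scene stay as the last step left them, time stands still between calls to the robot, and variables do not carry over. Pictures are saved under pics/ and viewed, at most 11 in all, crops included, and the job is handed in when it is done.

Besides the shell and the picture viewer there is one more tool, called after "Request:" in YAML: its name, and indented under it one key for each argument. apply_moves: Moves the arm, as the interface text tells. Its arguments: {"type":"object","properties":{"deltas":{"type":"array"},"grip_force":{"type":"number"}},"required":["deltas"]}

```bash
mkdir -p pics; python3 - <<'E'
from bench import *
import cv2
print(sense())
for n in("scene","top","wrist"):
    print(n,camera_info(n))
    cv2.imwrite(f"pics/{n}0.png",snapshot(n)[:,:,::-1])
E
```

```text
{'time': 0.0, 'joint_pos': array([-7.93210049e+01,  7.51434645e+00,  8.53302289e+01,  2.40772450e-06,
        8.72601033e+01, -4.89346048e+00]), 'qd': array([ 0.05409651, -0.00522932, -0.00567389, -0.04648398, -0.01713937,
       -0.02038521]), 'joint_efforts': array([-4.31009112e-04, -5.69402754e+01, -5.00552237e+01, -2.29816505e-04,
        1.45662905e-02, -5.77444865e-06]), 'tool_pos': array([ 160.99473773, -577.4567856 ,  244.243233  ]), 'tcp_rot': array([-1.79895703e+02, -8.93180804e-03,  1.55724474e+01]), 'ft_force': array([ 0.01058857, -0.72493226, -0.77406064]), 'wrist_torque': array([ 0.00837358, -0.01569097, -0.01993174]), 'grip_force': 0.0, 'finger_gap': 85.30030293894508}
scene {'vertical_fov': 53.68327692119153, 'cx': 317.4289846427752, 'cy': 242.39127308097167, 'origin': array([ 37.70668046, 609.65885911, 583.59631242]), 'rotation': array([  61.73372355,    0.90228372, -140.1335698 ])}
top {'vertical_fov': 54.57478772297941, 'cx': 315.3047455292949, 'cy': 243.7616885973896, 'origin': array([450.73223117, -18.84030414, 963.69628235]), 'rotation': array([  8.92052824,  -0.5583692 , -90.0107137 ])}
wrist {'vertical_fov': 62.613890646667244, 'cx': 322.51228128290074, 'cy': 231.50604374631055, 'tool_from_camera': array([[-1.23943082e-03,  9.56892659e-01,  2.90439154e-01,
         7.43057153e+01],
       [ 9.99998914e-01,  9.54327309e-04,  1.12326686e-03,
        -5.21577700e-01],
       [ 7.97671799e-04,  2.90440231e-01, -9.56892803e-01,
        -1.28745454e+02],
       [ 0.00000000e+00,  0.00000000e+00,  0.00000000e+00,
         1.00000000e+00]])}
```

View pics/top0.png

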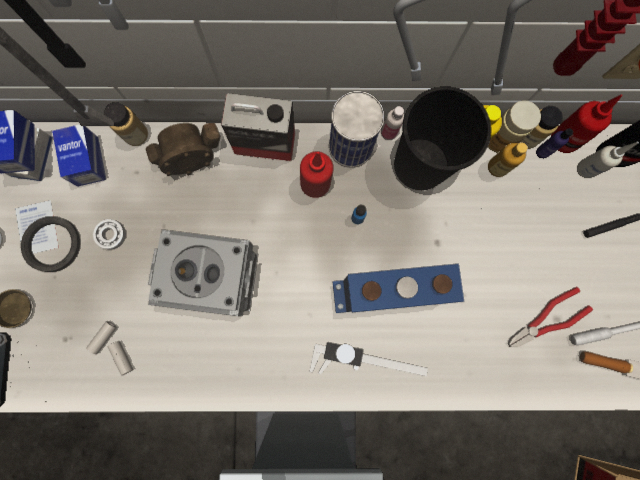

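View pics/scene0.png

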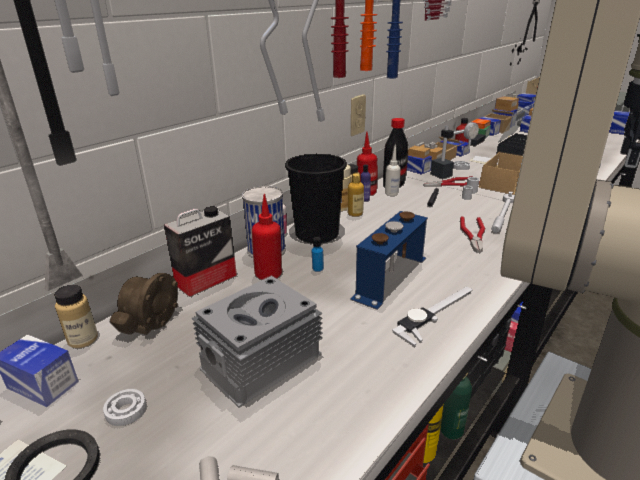

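The top view shows the head at about (203,272), its two seats at about (185,270) and (212,273), and the bright valve in the middle of the rack at (407,288), with a brown valve on either side. Next I'll enlarge the head and rack.

```bash
python3 - <<'E'
import cv2,numpy as np
a=cv2.imread("pics/top0.png")
h=cv2.resize(a[222:322,140:270],None,fx=6,fy=6,interpolation=cv2.INTER_CUBIC)
cv2.imwrite("pics/head.png",h)
r=cv2.resize(a[255:325,325:475],None,fx=5,fy=5,interpolation=cv2.INTER_CUBIC)
cv2.imwrite("pics/rack.png",r)
E
```

```text
(no output)
```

View pics/head.png

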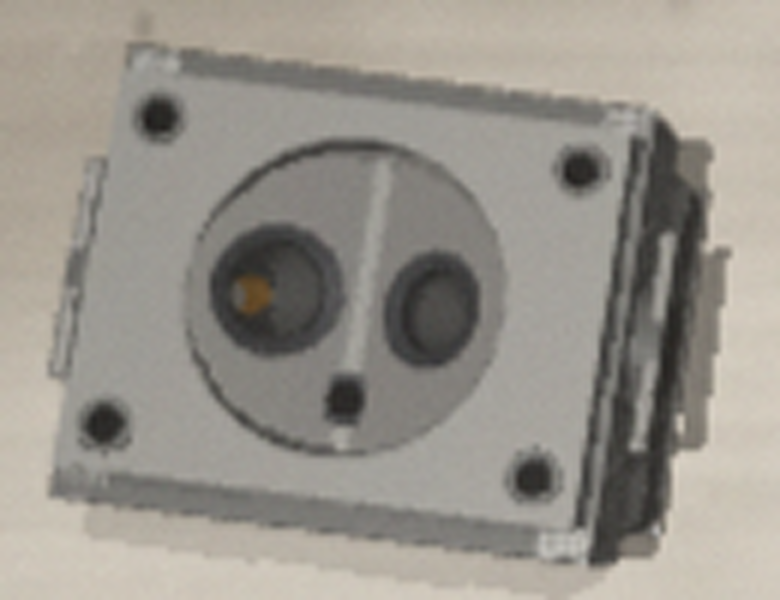

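View pics/rack.png

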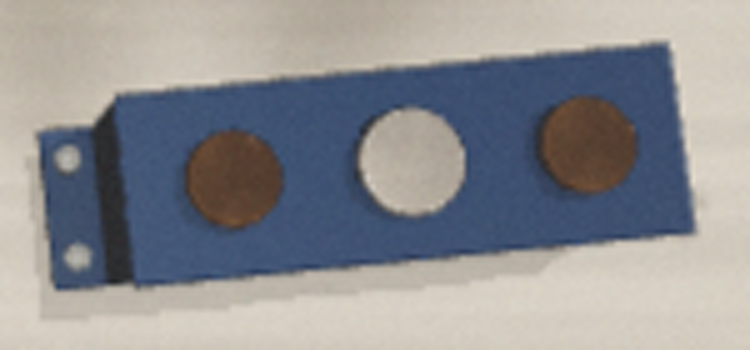

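The larger seat is on the left, at crop (277,290), so the head's +x points roughly along world +y. Its bolt holes are at (160,117), (580,170), (533,478) and (104,424). In the rack crop, the intake valve is at (412,161) and the brown valves are at (235,179) and (588,145).

```bash
cat > h.py <<'E'
from bench import *
import numpy as np, cv2
from scipy.spatial.transform import Rotation as Ro
def R(rpy): return Ro.from_euler('xyz',rpy,degrees=True).as_matrix()
def cam(n,s=None):
    c=camera_info(n)
    if n=="wrist":
        T=c["tool_from_camera"]; Rt=R(s["tcp_rot"]); return c,Rt@T[:3,3]+s["tool_pos"],Rt@T[:3,:3]
    return c,c["origin"],R(c["rotation"])
def ray(n,uv,z,s=None):
    c,o,Rc=cam(n,s); f=240/np.tan(np.radians(c["vertical_fov"]/2))
    d=Rc@np.array([(uv[0]-c["cx"])/f,-(uv[1]-c["cy"])/f,-1]); return o+d*(z-o[2])/d[2]
def proj(n,P,s=None):
    c,o,Rc=cam(n,s); f=240/np.tan(np.radians(c["vertical_fov"]/2))
    p=Rc.T@(np.array(P)-o); return np.array([c["cx"]-f*p[0]/p[2],c["cy"]+f*p[1]/p[2]])
E
python3 - <<'E'
from h import *
np.set_printoptions(precision=1,suppress=True)
H=lambda u,v:((u+.5)/6-.5+140,(v+.5)/6-.5+222)
K=lambda u,v:((u+.5)/5-.5+325,(v+.5)/5-.5+255)
b=[ray("top",H(*p),119) for p in((160,117),(580,170),(533,478),(104,424))]
c=np.mean(b,0); print("bolts",b,c, "chamber",ray("top",H(345,296),119))
x=(b[0]+b[3]-b[1]-b[2]);print("yaw head",np.degrees(np.arctan2(x[1],x[0])))
y=(b[0]+b[1]-b[2]-b[3]);print("yaw from y",np.degrees(np.arctan2(-y[0],y[1])), "wid",np.linalg.norm(x)/2,np.linalg.norm(y)/2)
print("seat",ray("top",H(277,290),103))
for p in((412,161),(235,179),(588,145)): print("valve",ray("top",K(*p),134 if p[0]==412 else 133))
for p in [(160,175),(212,273)]: pass
print("oiler",ray("top",(317,180),0),"dye",ray("top",(359,215),80))
E
```

```text
bolts [array([587.9, 246.2, 119. ]), array([571.7, 117.7, 119. ]), array([478.4, 129.3, 119. ]), array([494.5, 258.4, 119. ])] [533.1 187.9 119. ] chamber [533.1 187.7 119. ]
yaw head 82.85608823903212
yaw from y -97.26051687190134 wid 129.85331147125882 94.14914056764964
seat [536.5 212.6 103. ]
valve [ 503.5 -190.4  134. ]
valve [ 497.2 -127.2  133. ]
valve [ 509.3 -253.9  133. ]
oiler [740.3 -31.9   0. ] dye [ 646.1 -112.4   80. ]
```

Request:
apply_moves:
  deltas:
    - [0, 0, 0, 0, 0, -1, 1]
    - [0, 0, 0, 0, 0, -1, 1]
    - [0, 0, 0, 0, 0, -1, 1]
    - [0, 0, 0, 0, 0, -1, 1]
    - [0, 0, 0, 0, 0, -1, 1]
    - [0, 0, 0, 0, 0, -1, 1]
    - [0, 0, 0, 0, 0, -1, 1]
    - [0, 0, 0, 0, 0, -1, 1]

```text
time: 1.15
tool_pos: [161.1, -577.8, 244.8]
tcp_rot: [-180.0, -0.0, 52.4]
ft_force: [0.2, 0.4, 0.6]
finger_gap: 85.2
grip_force: 0.0
```

Request:
apply_moves:
  deltas:
    - [0, 0, 0, 0, 0, -1, 0.7]
    - [0, 0, 0, 0, 0, -1, 0.7]
    - [0, 0, 0, 0, 0, -1, 0.7]
    - [0, 0, 0, 0, 0, -1, 0.7]
    - [0, 0, 0, 0, 0, -1, 0.7]
    - [0, 0, 0, 0, 0, -1, 0.7]
    - [0, 0, 0, 0, 0, -1, 0.7]
    - [0, 0, 0, 0, 0, -1, 0.7]

```text
time: 2.15
tool_pos: [161.0, -577.7, 244.8]
tcp_rot: [-180.0, -0.0, 89.1]
ft_force: [0.3, -0.8, -0.2]
finger_gap: 59.8
grip_force: 0.0
```

Request:
apply_moves:
  deltas:
    - [0, 0, 0, 0, 0, -1, 0.7]
    - [0, 0, 0, 0, 0, -0.4, 0.7]

```text
time: 2.4
tool_pos: [161.1, -577.8, 244.9]
tcp_rot: [-180.0, -0.0, 95.4]
ft_force: [-0.3, 0.2, 0.2]
finger_gap: 59.7
grip_force: 0.0
```

```bash
cat >> h.py <<'E'
np.set_printoptions(precision=2,suppress=True)
def st():
    s=sense(); print(round(s["time"],2),s["tool_pos"],s["tcp_rot"],"J",s["joint_pos"],"F",s["ft_force"],"M",s["wrist_torque"],"gap",round(s["finger_gap"],1),round(s["grip_force"],1)); return s
def to(s,P,Rt=None):
    "units of shift (and turn) in tool axes to go to P, orientation matrix Rt"
    Rc=R(s["tcp_rot"]); print("shift units",Rc.T@(np.array(P)-s["tool_pos"])/30)
    if Rt is not None: print("turn units",Ro.from_matrix(Rc.T@Rt).as_rotvec()/.08)
E
python3 -c "
from h import *
s=st(); to(s,(503.5,-190.4,250),R((180,0,95.4)))"
```

```text
2.4 [ 161.06 -577.8   244.92] [-180.     -0.04   95.39] J [-79.32   7.49  85.29   0.    87.26 -84.71] F [-0.3   0.19  0.17] M [ 0.    0.01 -0.02] gap 59.7 0.0
shift units [11.78 12.58 -0.16]
turn units [-0.   -0.01 -0.  ]
```

Request:
apply_moves:
  deltas:
    - [0.9, 0.96, 0, 0, 0, 0, 0.7]
    - [0.9, 0.96, 0, 0, 0, 0, 0.7]
    - [0.9, 0.96, 0, 0, 0, 0, 0.7]
    - [0.9, 0.96, 0, 0, 0, 0, 0.7]
    - [0.9, 0.96, 0, 0, 0, 0, 0.7]
    - [0.9, 0.96, 0, 0, 0, 0, 0.7]
    - [0.9, 0.96, 0, 0, 0, 0, 0.7]
    - [0.9, 0.96, 0, 0, 0, 0, 0.7]

```text
time: 3.4
tool_pos: [371.1, -340.4, 245.2]
tcp_rot: [180.0, 0.0, 95.3]
ft_force: [-0.7, 0.0, 0.6]
finger_gap: 59.4
grip_force: 0.0
```

Request:
apply_moves:
  deltas:
    - [0.9, 0.96, 0, 0, 0, 0, 0.7]
    - [0.9, 0.96, 0, 0, 0, 0, 0.7]
    - [0.9, 0.96, 0, 0, 0, 0, 0.7]
    - [0.9, 0.96, 0, 0, 0, 0, 0.7]
    - [0.98, 1, 0, 0, 0, 0, 0.7]
    - [0, 0, 0, 0, 0, 0, 0.7]
    - [0, 0, 0, 0, 0, 0, 0.7]

```text
time: 4.28
tool_pos: [502.0, -191.4, 245.1]
tcp_rot: [-180.0, 0.0, 95.3]
ft_force: [-0.4, -0.2, -0.9]
finger_gap: 59.7
grip_force: 0.0
```

```bash
python3 -c "
from h import *
s=st(); im=snapshot('wrist'); cv2.imwrite('pics/w1.png',im[:,:,::-1])
print(proj('wrist',(503.5,-190.4,134),s))
g=cv2.cvtColor(im,cv2.COLOR_RGB2HSV); m=((g[...,1]<40)&(g[...,2]>100)).astype('uint8')
n,l,t,c=cv2.connectedComponentsWithStats(m)
for i in range(1,n):
  if 2000<t[i,4]: print(t[i],c[i])
"
```

```text
4.28 [ 501.96 -191.38  245.09] [-179.96    0.01   95.34] J [-26.32  -2.23  95.29  -0.03  86.97 -31.66] F [-0.38 -0.2  -0.85] M [ 0.06  0.01 -0.01] gap 59.7 0.0
[325.1  233.24]
[    59      0    581    434 150705] [334.31 179.02]
[ 294  203   59   57 2546] [323.17 231.1 ]
```

View pics/w1.png

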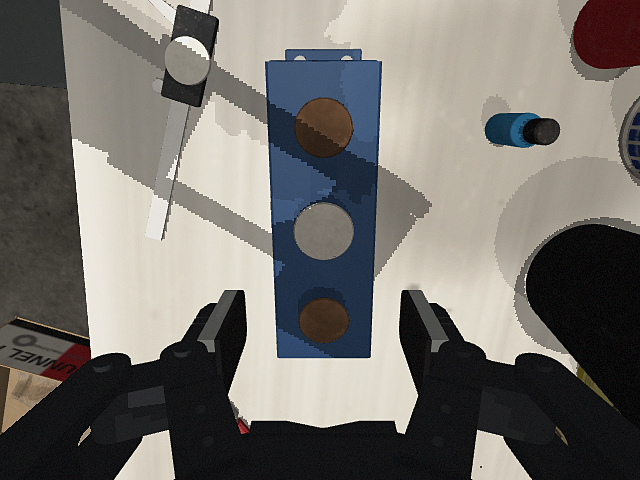

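The wrist view shows the intake valve at about (323.5,231.3), between the two brown valves. The open fingertips are at (244,290) and (401,290).

```bash
python3 -c "
from h import *
s=st(); p=ray('wrist',(323.4,231.3),134,s); print(p)
for q in((323.5,127.5),(324,320.5)): print(ray('wrist',q,133,s))
to(s,(p[0],p[1],145))
p=(p+np.array([503.5,-190.4,134]))/2; to(s,(p[0],p[1],145))
"
```

```text
4.33 [ 501.77 -191.79  245.14] [-179.97    0.01   95.29] J [-26.37  -2.25  95.3   -0.02  86.97 -31.66] F [ 0.07 -0.04  0.87] M [ 0.    0.02 -0.02] gap 59.8 0.0
[ 502.13 -189.64  134.  ]
[ 496.35 -126.16  133.  ]
[ 508.41 -253.43  133.  ]
shift units [0.07 0.02 3.34]
shift units [0.06 0.04 3.34]
```

Request:
apply_moves:
  deltas:
    - [0.06, 0.03, 0.9, 0, 0, 0, 0.58]
    - [0, 0, 0.9, 0, 0, 0, 0.58]
    - [0, 0, 0.8, 0, 0, 0, 0.58]
    - [0, 0, 0.7, 0, 0, 0, 0.58]
    - [0, 0, 0.2, 0, 0, 0, 0.58]
    - [0, 0, 0.1, 0, 0, 0, 0.58]
    - [0, 0, 0, 0, 0, 0, 0.58]

```text
time: 5.2
tool_pos: [503.3, -189.8, 138.1]
tcp_rot: [179.9, 0.0, 95.3]
ft_force: [0.1, -0.3, 0.8]
finger_gap: 49.5
grip_force: 0.0
```

Request:
apply_moves:
  deltas:
    - [0, 0, 0.1, 0, 0, 0, 0.58]
    - [0, 0, 0.05, 0, 0, 0, 0.58]
    - [0, 0, 0, 0, 0, 0, 0.58]

```text
time: 5.58
tool_pos: [502.9, -189.3, 132.7]
tcp_rot: [-180.0, -0.0, 95.3]
ft_force: [-0.3, 0.0, -0.0]
finger_gap: 49.6
grip_force: 0.0
```

Request:
apply_moves:
  deltas:
    - [0, 0, 0.05, 0, 0, 0, 0.58]
    - [0, 0, 0, 0, 0, 0, 0.58]

```text
time: 5.82
tool_pos: [503.0, -189.3, 131.2]
tcp_rot: [-180.0, -0.0, 95.3]
ft_force: [-0.3, -0.3, -0.1]
finger_gap: 49.5
grip_force: 0.0
```

Request:
apply_moves:
  deltas:
    - [0, 0, 0.05, 0, 0, 0, 0.58]
    - [0, 0, 0, 0, 0, 0, 0.58]

```text
time: 6.08
tool_pos: [503.1, -189.4, 131.1]
tcp_rot: [180.0, 0.0, 95.3]
ft_force: [-4.2, 2.5, 10.0]
finger_gap: 49.5
grip_force: 5.1
```

Request:
apply_moves:
  deltas:
    - [0, 0, -0.2, 0, 0, 0, 0.58]
    - [0, 0, -0.19, 0, 0, 0, 0.58]
    - [0, 0, 0, 0, 0, 0, 0.58]
    - [0, 0, 0, 0, 0, 0, 0.58]

```text
time: 6.58
tool_pos: [503.0, -189.3, 141.4]
tcp_rot: [-180.0, -0.0, 95.3]
ft_force: [-0.8, -0.2, -0.9]
finger_gap: 49.6
grip_force: 0.0
```

Request:
apply_moves:
  deltas:
    - [0, 0, 0, 0, 0, 0, 0.3]
    - [0, 0, 0, 0, 0, 0, 0.3]
    - [0, 0, 0, 0, 0, 0, 0.3]
    - [0, 0, 0, 0, 0, 0, 0.3]
  grip_force: 40

```text
time: 7.08
tool_pos: [502.7, -189.3, 141.4]
tcp_rot: [-180.0, -0.0, 95.3]
ft_force: [-3.9, -0.4, 2.4]
finger_gap: 33.5
grip_force: 39.5
```

```bash
python3 -c "
from h import *
s=st(); im=snapshot('wrist'); cv2.imwrite('pics/w2.png',cv2.resize(im[120:420,170:480,::-1],None,fx=2,fy=2,interpolation=cv2.INTER_CUBIC))
"
```

```text
7.08 [ 502.67 -189.35  141.39] [-179.96   -0.01   95.33] J [-26.1    2.07 102.06  -0.01  75.92 -31.42] F [-3.91 -0.36  2.44] M [-0.02  0.77  0.01] gap 33.5 39.5
```

View pics/w2.png

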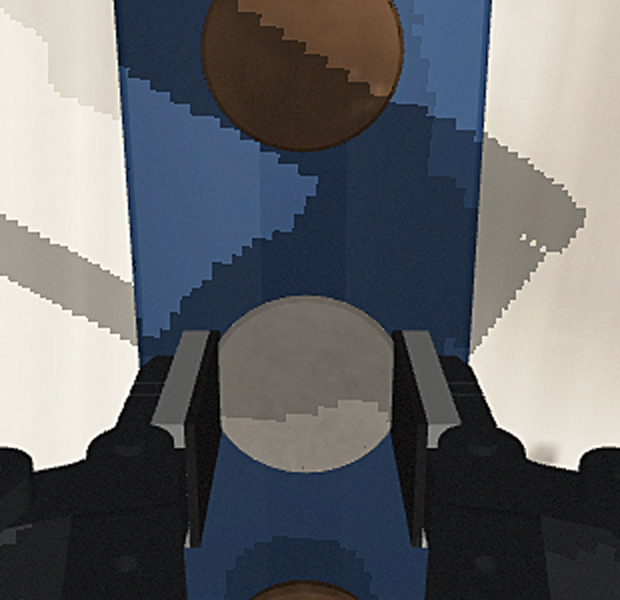

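The pads hold the valve's rim squarely, with the disk at crop (307,384), but the gap reads below 39 mm, which suggests the fingers are flexing. I'll try a lighter grip.

Request:
apply_moves:
  deltas:
    - [0, 0, 0, 0, 0, 0, 0.42]
    - [0, 0, 0, 0, 0, 0, 0.42]
    - [0, 0, 0, 0, 0, 0, 0.42]
  grip_force: 20

```text
time: 7.5
tool_pos: [503.2, -189.5, 141.7]
tcp_rot: [180.0, 0.0, 95.3]
ft_force: [-2.3, -1.2, 3.5]
finger_gap: 35.8
grip_force: 6.4
```

Request:
apply_moves:
  deltas:
    - [0, 0, 0, 0, 0, 0, 0.3]
    - [0, 0, 0, 0, 0, 0, 0.3]
    - [0, 0, -0.1, 0, 0, 0, 0.3]
    - [0, 0, -0.2, 0, 0, 0, 0.3]
    - [0, 0, -0.3, 0, 0, 0, 0.3]
    - [0, 0, -0.2, 0, 0, 0, 0.3]
    - [0, 0, 0, 0, 0, 0, 0.3]
  grip_force: 35

```text
time: 8.38
tool_pos: [503.5, -189.6, 166.5]
tcp_rot: [179.9, 0.0, 95.3]
ft_force: [-0.0, -0.5, -0.5]
finger_gap: 33.8
grip_force: 34.9
```

```bash
python3 -c "
from h import *
s=st(); im=snapshot('wrist'); cv2.imwrite('pics/w3.png',cv2.resize(im[120:420,170:480,::-1],None,fx=2,fy=2,interpolation=cv2.INTER_CUBIC))
"
```

```text
8.38 [ 503.54 -189.58  166.51] [179.91   0.05  95.33] J [-26.09   0.73 100.68   0.    78.49 -31.42] F [-0.02 -0.5  -0.54] M [ 0.06 -0.    0.01] gap 33.8 34.9
```

View pics/w3.png

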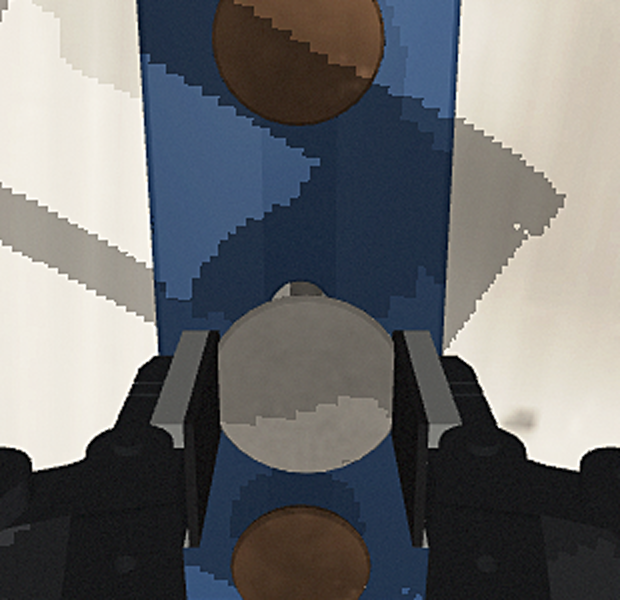

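The valve lifted cleanly and sits unchanged in the jaws. Its head is still at crop (307,384), and the stem shows at (300,290). Next I'll raise it clear of the rack and turn it.

Request:
apply_moves:
  deltas:
    - [0, 0, -0.4, 0, 0, 0, 0.3]
    - [0, 0, -0.7, 0, 0, 0, 0.3]
    - [0, 0, -0.8, 0, 0, 0, 0.3]
    - [0, 0, -0.8, 0, 0, 0, 0.3]
    - [0, 0, -0.6, 0, 0, 0, 0.3]
    - [0, 0, -0.4, 0, 0, -0.4, 0.3]
    - [0, 0, -0.1, 0, 0, -0.8, 0.3]
    - [0, 0, 0, 0, 0, -1, 0.3]

```text
time: 9.43
tool_pos: [502.9, -189.3, 279.6]
tcp_rot: [-180.0, -0.0, 105.6]
ft_force: [0.5, -0.2, -0.5]
finger_gap: 33.9
grip_force: 34.9
```

Request:
apply_moves:
  deltas:
    - [0, 0, 0, 0, 0, -1, 0.3]
    - [0, 0, 0, 0, 0, -1, 0.3]
    - [0, 0, 0, 0, 0, -1, 0.3]
    - [0, 0, 0, 0, 0, -1, 0.3]
    - [0, 0, 0, 0, 0, -1, 0.3]
    - [0, 0, 0, 0, 0, -1, 0.3]
    - [0, 0, 0, 0, 0, -1, 0.3]
    - [0, 0, 0, 0, 0, -1, 0.3]

```text
time: 10.42
tool_pos: [502.7, -189.2, 279.0]
tcp_rot: [-180.0, -0.1, 142.3]
ft_force: [0.5, 1.1, -1.6]
finger_gap: 33.4
grip_force: 34.9
```

Request:
apply_moves:
  deltas:
    - [0, 0, 0, 0, 0, -1, 0.3]
    - [0, 0, 0, 0, 0, -1, 0.3]
    - [0, 0, 0, 0, 0, -1, 0.3]
    - [0, 0, 0, 0, 0, -1, 0.3]
    - [0, 0, 0, 0, 0, -1, 0.3]
    - [0, 0, 0, 0, 0, -1, 0.3]
    - [0, 0, 0, 0, 0, -0.7, 0.3]
    - [0, 0, 0, 0, 0, 0, 0.3]

```text
time: 11.42
tool_pos: [502.8, -189.2, 279.1]
tcp_rot: [180.0, -0.1, 172.8]
ft_force: [-0.0, -1.1, -1.2]
finger_gap: 33.6
grip_force: 34.9
```

```bash
python3 -c "
from h import *
c=camera_info('wrist');T=c['tool_from_camera'];f=240/np.tan(np.radians(c['vertical_fov']/2))
d=T[:3,:3]@np.array([(323.0-c['cx'])/f,-(311.6-c['cy'])/f,-1]);o=T[:3,3];print('face in tool',o+d*(7.4-o[2])/d[2])
s=st(); to(s,(536,70,280),R((180,0,172.8)))"
```

```text
face in tool [0.54 0.79 7.4 ]
11.43 [ 502.77 -189.23  279.09] [179.98  -0.05 172.83] J [ -26.1    -2.92   92.43    0.     90.55 -108.92] F [-0.03 -1.09 -1.17] M [0.04 0.03 0.02] gap 33.6 34.9
shift units [-0.02  8.71 -0.03]
turn units [ 0.   -0.01  0.01]
```

Request:
apply_moves:
  deltas:
    - [0, 0.3, 0, 0, 0, 0, 0.3]
    - [0, 0.6, 0, 0, 0, 0, 0.3]
    - [0, 0.9, 0, 0, 0, 0, 0.3]
    - [0, 1, 0, 0, 0, 0, 0.3]
    - [0, 1, 0, 0, 0, 0, 0.3]
    - [0, 1, 0, 0, 0, 0, 0.3]
    - [0, 1, 0, 0, 0, 0, 0.3]
    - [0, 1, 0, 0, 0, 0, 0.3]

```text
time: 12.42
tool_pos: [528.4, 15.3, 279.6]
tcp_rot: [180.0, 0.0, 172.8]
ft_force: [-0.0, 0.2, -0.7]
finger_gap: 33.6
grip_force: 35.0
```

Request:
apply_moves:
  deltas:
    - [0, 1, 0, 0, 0, 0, 0.3]
    - [0, 1, 0, 0, 0, 0, 0.3]
    - [0, 0.8, 0, 0, 0, 0, 0.3]
    - [0, 0.6, 0, 0, 0, 0, 0.3]
    - [0, 0.4, 0, 0, 0, 0, 0.3]
    - [0, 0.1, 0, 0, 0, 0, 0.3]
    - [0, 0, 0, 0, 0, 0, 0.3]
    - [0, 0, 0, 0, 0, 0, 0.3]

```text
time: 13.42
tool_pos: [543.3, 128.4, 279.5]
tcp_rot: [-180.0, 0.0, 172.7]
ft_force: [0.5, -0.2, -0.5]
finger_gap: 33.5
grip_force: 35.0
```

```bash
python3 -c "
from h import *
s=st(); im=snapshot('wrist'); cv2.imwrite('pics/w4.png',im[:,:,::-1])
import pickle; pickle.dump(s,open('s4.pkl','wb'))
"
```

```text
13.43 [543.31 128.44 279.51] [-179.99    0.    172.74] J [  8.05   0.32  89.2   -0.01  90.49 -74.7 ] F [ 0.47 -0.23 -0.54] M [-0.   -0.03 -0.02] gap 33.5 35.0
```

View pics/w4.png

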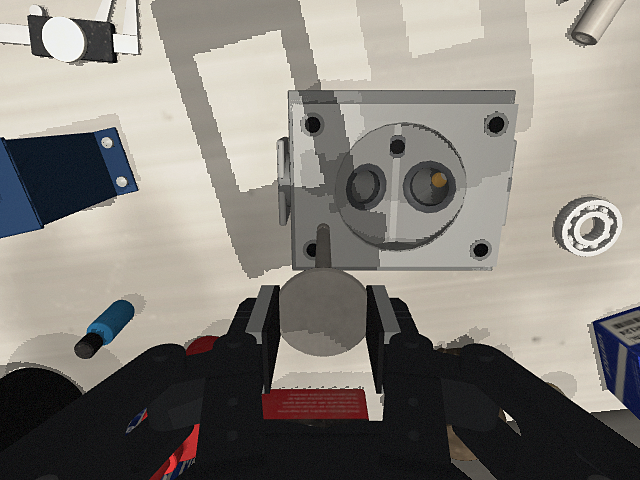

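The wrist view shows the bolt holes at (312.5,124.5), (496,124.5), (481,250) and (312,249.5). The intake seat is at (433,186) and the stem tip at about (322,228).

```bash
python3 -c "
from h import *
import pickle; s=pickle.load(open('s4.pkl','rb'))
b=[ray('wrist',p,119,s) for p in((312.5,124.5),(496,124.5),(481,250),(312,249.5))]
print(b,np.mean(b,0))
x=b[1]+b[2]-b[0]-b[3];y=b[2]+b[3]-b[0]-b[1]
print(np.degrees(np.arctan2(x[1],x[0])),np.degrees(np.arctan2(y[1],y[0]))-90,np.linalg.norm(x)/2,np.linalg.norm(y)/2)
print('chamber',ray('wrist',(401,186.5),119,s))
Rt=R(s['tcp_rot'])
for z in (118,122.4):
  P=s['tool_pos']+Rt@np.array([.5,.3,z]);print('tip exp px',proj('wrist',P,s))
"

```

```text
[array([477.61, 130.43, 119.  ]), array([494.19, 259.26, 119.  ]), array([587.63, 247.6 , 119.  ]), array([570.45, 117.4 , 119.  ])] [532.47 188.67 119.  ]
82.57439961899595 -97.55006240351891 130.61448302083528 93.95645734327415
chamber [529.89 189.44 119.  ]
tip exp px [321.93 229.55]
tip exp px [321.94 227.66]
```

```bash
cat >> h.py <<'E'
C=np.array([532.7,188.4,0]); Rh=R((0,0,82.7)); S=C+Rh@np.array([21.4,0,111.4]); UP=Rh@np.array([-np.sin(np.radians(27)),0,np.cos(np.radians(27))])
F=np.array([.5,.3,7.4])
Rt=R((180,0,172.7))@Ro.from_euler('x',-27,degrees=True).as_matrix()
def tcp(d,Rr=Rt,F=F): return S+d*UP-Rr@F
def dcur(s):
    "face centre relative to seat in guide frame (head-x-ish, y, along axis)"
    fc=s["tool_pos"]+R(s["tcp_rot"])@F-S; ax=np.array([np.cos(np.radians(27)),0,np.sin(np.radians(27))])
    zt=-R(s["tcp_rot"])[:,2]; tip=fc-115*zt+115*UP
    print("face err (x,y,d)",fc@(Rh@ax),fc@Rh[:,1],fc@UP," tip err",tip@(Rh@ax),tip@Rh[:,1])
E
python3 -c "
from h import *
s=st(); print(S,UP,-Rt[:,2],Rt[:,1]); print(tcp(130)); to(s,tcp(130),Rt)"
```

```text
13.47 [543.31 128.46 279.5 ] [-179.99   -0.    172.74] J [  8.05   0.32  89.19  -0.01  90.49 -74.69] F [-0.3   0.69 -0.36] M [ 0.05  0.   -0.04] gap 33.8 35.0
[535.42 209.63 111.4 ] [-0.06 -0.45  0.89] [-0.06 -0.45  0.89] [0.11 0.88 0.45]
[527.96 147.43 233.69]
shift units [0.59 0.56 1.53]
turn units [-5.89 -0.    0.01]
```

Request:
apply_moves:
  deltas:
    - [0, 0, 0, -0.3, 0, 0, 0.3]
    - [0, 0, 0, -0.6, 0, 0, 0.3]
    - [0, 0, 0, -0.8, 0, 0, 0.3]
    - [0, 0, 0, -0.9, 0, 0, 0.3]
    - [0, 0, 0, -0.9, 0, 0, 0.3]
    - [0, 0, 0, -0.9, 0, 0, 0.3]
    - [0, 0, 0, -0.8, 0, 0, 0.3]
    - [0, 0, 0, -0.5, 0, 0, 0.3]

```text
time: 14.48
tool_pos: [543.4, 128.2, 279.5]
tcp_rot: [153.7, 0.0, 172.7]
ft_force: [-0.1, -0.4, -0.1]
finger_gap: 33.7
grip_force: 35.0
```

Request:
apply_moves:
  deltas:
    - [0, 0, 0, -0.19, 0, 0, 0.3]
    - [0, 0, 0, 0, 0, 0, 0.3]

```text
time: 14.72
tool_pos: [543.3, 128.7, 279.5]
tcp_rot: [153.0, 0.0, 172.7]
ft_force: [0.3, 0.1, -1.5]
finger_gap: 33.5
grip_force: 35.0
```

```bash
python3 -c "
from h import *
s=st(); dcur(s); to(s,tcp(130),Rt)"
```

```text
14.72 [543.31 128.68 279.51] [153.01   0.01 172.75] J [ -8.81  -4.25  97.62  27.    87.69 -92.92] F [ 0.26  0.14 -1.45] M [-0.33 -0.01  0.03] gap 33.5 35.0
face err (x,y,d) 5.971064638629303 -17.605345258777426 178.38549263445134  tip err 5.948154479189395 -17.573715201575585
shift units [ 0.59 -0.2   1.61]
turn units [-0.   -0.    0.01]
```

Request:
apply_moves:
  deltas:
    - [0.19, -0.1, 0.3, 0, 0, 0, 0.3]
    - [0.2, -0.1, 0.5, 0, 0, 0, 0.3]
    - [0.2, 0, 0.5, 0, 0, 0, 0.3]
    - [0, 0, 0.5, 0, 0, 0, 0.3]
    - [0, 0, 0.4, 0, 0, 0, 0.3]
    - [0, 0, 0.1, 0, 0, 0, 0.3]
    - [0, 0, 0, 0, 0, 0, 0.3]
    - [0, 0, 0, 0, 0, 0, 0.3]

```text
time: 15.72
tool_pos: [529.4, 156.9, 215.9]
tcp_rot: [153.0, 0.1, 172.8]
ft_force: [-1.0, -0.0, -0.0]
finger_gap: 33.6
grip_force: 35.0
```

```bash
python3 -c "
from h import *
s=st(); dcur(s); to(s,tcp(100),Rt)
im=snapshot('wrist')[100:400,120:520,::-1]; t=snapshot('scene')[240:400,170:350,::-1]
cv2.imwrite('pics/c5.png',np.hstack([cv2.resize(im,(400,300)),cv2.resize(t,(400,300),interpolation=cv2.INTER_CUBIC)]))
tip=s['tool_pos']+R(s['tcp_rot'])@(F+[0,0,115])
print('tip px wrist',proj('wrist',tip,s)-[120,100],'scene',(proj('scene',tip)-[170,240])*[400/180,300/160])
for k in(0,-6,-44): P=S+k*UP; print(k,proj('wrist',P,s)-[120,100],(proj('scene',P)-[170,240])*[400/180,300/160])
"
```

```text
15.72 [529.41 156.92 215.92] [153.     0.06 172.78] J [ -5.89  -4.28 104.37  27.41  80.36 -93.47] F [-1.03 -0.01 -0.02] M [-0.31 -0.01 -0.06] gap 33.6 35.0
face err (x,y,d) 0.489215791608192 -0.24107643477214266 109.80397532672445  tip err 0.48665156082136246 -0.27078486504359056
shift units [ 0.01 -0.02  0.33]
turn units [-0.    0.    0.02]
tip px wrist [201.94 127.54] scene [164.35 148.55]
0 [201.18 129.39] [167.15 143.25]
-6 [201.2  126.81] [164.75 149.52]
-44 [201.33 112.76] [149.64 188.83]
```

View pics/c5.png

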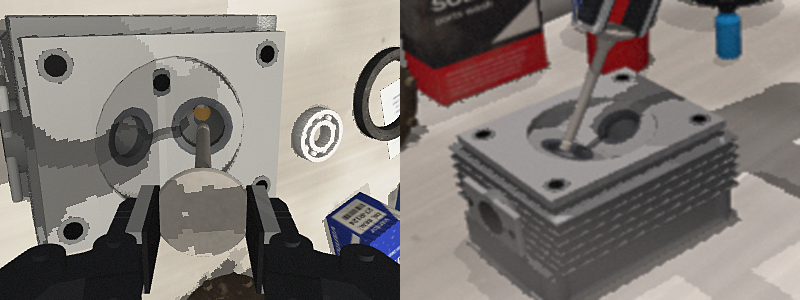

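The view shows the stem tip inside the larger seat, in line with the bronze guide at (201,112). I'll insert it gently.

Request:
apply_moves:
  deltas:
    - [0.01, -0.02, 0.2, 0, 0, 0, 0.3]
    - [0, 0, 0.3, 0, 0, 0, 0.3]
    - [0, 0, 0.3, 0, 0, 0, 0.3]
    - [0, 0, 0.3, 0, 0, 0, 0.3]
    - [0, 0, 0.2, 0, 0, 0, 0.3]
    - [0, 0, 0.2, 0, 0, 0, 0.3]
    - [0, 0, 0.1, 0, 0, 0, 0.3]
    - [0, 0, 0, 0, 0, 0, 0.3]

```text
time: 16.82
tool_pos: [531.2, 178.3, 172.1]
tcp_rot: [153.0, -0.0, 172.8]
ft_force: [0.2, -0.7, -0.7]
finger_gap: 33.8
grip_force: 35.0
```

```bash
python3 -c "
from h import *
s=st(); dcur(s)"
```

```text
16.82 [531.24 178.33 172.09] [153.    -0.02 172.8 ] J [ -3.47  -1.48 106.44  27.96  75.02 -93.62] F [ 0.21 -0.69 -0.71] M [-0.28  0.01  0.01] gap 33.8 35.0
face err (x,y,d) -0.2816637395576198 0.6764908113229853 61.01430400118679  tip err -0.28745909322056284 0.796517385528949
```

Past the guide mouth with no contact force, so I'll continue to about d=30.

Request:
apply_moves:
  deltas:
    - [0.02, 0.01, 0.2, 0, 0, 0, 0.3]
    - [0, 0, 0.2, 0, 0, 0, 0.3]
    - [0, 0, 0.2, 0, 0, 0, 0.3]
    - [0, 0, 0.2, 0, 0, 0, 0.3]
    - [0, 0, 0.15, 0, 0, 0, 0.3]
    - [0, 0, 0.1, 0, 0, 0, 0.3]
    - [0, 0, 0, 0, 0, 0, 0.3]

```text
time: 17.7
tool_pos: [532.4, 192.9, 144.1]
tcp_rot: [153.0, -0.0, 172.8]
ft_force: [-0.1, -0.6, -0.6]
finger_gap: 33.7
grip_force: 35.0
```

```bash
python3 -c "
from h import *
s=st(); dcur(s)"
```

```text
17.7 [532.4  192.85 144.07] [153.01  -0.03 172.8 ] J [ -1.83   0.68 107.43  28.46  71.52 -93.73] F [-0.11 -0.62 -0.61] M [-0.27  0.01  0.01] gap 33.7 35.0
face err (x,y,d) -0.03713385328134075 1.3766241542428335 29.433484520521922  tip err -0.04771376830191846 1.5158068615646252
```

Request:
apply_moves:
  deltas:
    - [-0.04, 0, 0, 0, 0, 0.4, 0.3]
    - [0, 0, 0, 0, 0, 0.8, 0.3]
    - [0, 0, 0, 0, 0, 1, 0.3]
    - [0, 0, 0, 0, 0, 1, 0.3]
    - [0, 0, 0, 0, 0, 1, 0.3]
    - [0, 0, 0, 0, 0, 1, 0.3]
    - [0, 0, 0, 0, 0, 1, 0.3]
    - [0, 0, 0, 0, 0, 1, 0.3]

```text
time: 18.7
tool_pos: [534.0, 192.5, 144.6]
tcp_rot: [156.9, -14.4, 142.5]
ft_force: [0.8, 1.0, -1.2]
finger_gap: 34.0
grip_force: 35.0
```

Request:
apply_moves:
  deltas:
    - [0, 0, 0, 0, 0, 1, 0.3]
    - [0, 0, 0, 0, 0, 1, 0.3]
    - [0, 0, 0, 0, 0, 1, 0.3]
    - [0, 0, 0, 0, 0, 1, 0.3]
    - [0, 0, 0, 0, 0, 1, 0.3]
    - [0, 0, 0, 0, 0, 1, 0.3]
    - [0, 0, 0, 0, 0, 1, 0.3]
    - [0, 0, 0, 0, 0, 1, 0.3]

```text
time: 19.7
tool_pos: [534.0, 192.5, 144.7]
tcp_rot: [170.0, -25.2, 105.1]
ft_force: [0.1, -0.8, -0.3]
finger_gap: 33.7
grip_force: 35.0
```

Request:
apply_moves:
  deltas:
    - [0, 0, 0, 0, 0, 1, 0.3]
    - [0, 0, 0, 0, 0, 1, 0.3]
    - [0, 0, 0, 0, 0, 1, 0.3]
    - [0, 0, 0, 0, 0, 1, 0.3]
    - [0, 0, 0, 0, 0, 0.43, 0.3]
    - [0, 0, 0, 0, 0, 0, 0.3]

```text
time: 20.45
tool_pos: [533.9, 192.5, 144.5]
tcp_rot: [180.0, -27.0, 82.8]
ft_force: [0.7, -0.6, -1.7]
finger_gap: 33.7
grip_force: 35.0
```

```bash
python3 -c "
from h import *
s=st(); dcur(s); R9=Rt@Ro.from_euler('z',90,degrees=True).as_matrix(); to(s,tcp(6,R9),R9)"
```

```text
20.45 [533.9  192.53 144.48] [179.96 -27.    82.84] J [ -1.86   0.83 107.22  28.46  71.53  -3.77] F [ 0.74 -0.64 -1.69] M [-0.3   0.06  0.02] gap 33.7 35.0
face err (x,y,d) 0.23528589427221117 -0.9644846398754151 29.858102271772406  tip err 0.23270429399747608 -0.9173710431584077
shift units [-0.01 -0.03  0.8 ]
turn units [-0.01  0.    0.03]
```

Request:
apply_moves:
  deltas:
    - [-0.01, -0.03, 0.1, 0, 0, 0, 0.3]
    - [0, 0, 0.2, 0, 0, 0, 0.3]
    - [0, 0, 0.2, 0, 0, 0, 0.3]
    - [0, 0, 0.15, 0, 0, 0, 0.3]
    - [0, 0, 0.1, 0, 0, 0, 0.3]
    - [0, 0, 0.05, 0, 0, 0, 0.3]
    - [0, 0, 0, 0, 0, 0, 0.3]

```text
time: 21.32
tool_pos: [534.2, 203.3, 122.8]
tcp_rot: [180.0, -27.0, 82.8]
ft_force: [0.5, -0.7, -1.0]
finger_gap: 33.7
grip_force: 35.0
```

```bash
python3 -c "
from h import *
s=st(); dcur(s)"
```

```text
21.32 [534.2  203.31 122.79] [179.99 -27.    82.82] J [ -0.66   2.62 107.87  28.92  68.87  -3.95] F [ 0.5  -0.75 -0.99] M [-0.27  0.04  0.04] gap 33.7 35.0
face err (x,y,d) -0.05253739428030093 0.10975705737034544 5.664618162125025  tip err -0.05376253238926888 0.19663429066027036
```

Request:
apply_moves:
  deltas:
    - [0, 0, 0.05, 0, 0, 0, 0.3]
    - [0, 0, 0.05, 0, 0, 0, 0.3]
    - [0, 0, 0, 0, 0, 0, 0.3]

```text
time: 21.7
tool_pos: [534.3, 204.6, 120.0]
tcp_rot: [180.0, -27.0, 82.8]
ft_force: [0.4, 0.4, -1.1]
finger_gap: 33.5
grip_force: 35.0
```

Request:
apply_moves:
  deltas:
    - [0, 0, 0.05, 0, 0, 0, 0.3]
    - [0, 0, 0, 0, 0, 0, 0.3]

```text
time: 21.95
tool_pos: [534.5, 205.3, 118.7]
tcp_rot: [180.0, -27.0, 82.8]
ft_force: [0.6, 0.7, -0.8]
finger_gap: 33.8
grip_force: 35.0
```

Down to d of about 1.1 mm with no contact yet. I'll take small steps until the force rises.

Request:
apply_moves:
  deltas:
    - [0, 0, 0.03, 0, 0, 0, 0.3]
    - [0, 0, 0, 0, 0, 0, 0.3]

```text
time: 22.2
tool_pos: [534.7, 205.7, 118.3]
tcp_rot: [180.0, -27.0, 82.8]
ft_force: [-1.4, -0.3, 1.8]
finger_gap: 33.8
grip_force: 35.2
```

Request:
apply_moves:
  deltas:
    - [0, 0, 0.03, 0, 0, 0, 0.3]
    - [0, 0, 0, 0, 0, 0, 0.3]

```text
time: 22.45
tool_pos: [534.7, 205.8, 118.2]
tcp_rot: [180.0, -27.0, 82.9]
ft_force: [-5.3, -5.4, 10.0]
finger_gap: 33.9
grip_force: 39.2
```

```bash
python3 -c "
from h import *
s=st(); dcur(s)"
```

```text
22.45 [534.74 205.83 118.15] [179.96 -26.99  82.85] J [ -0.37   3.08 107.93  29.02  68.27  -3.99] F [-5.31 -5.36 10.04] M [-0.25  0.85  0.4 ] gap 33.9 39.2
face err (x,y,d) 0.13730968600756516 -0.10506979741032546 0.36293892153401924  tip err 0.12575787528860286 -0.049431755556660156
```

Contact at d≈0.4 mm. I'll ease off slightly, release and check.

Request:
apply_moves:
  deltas:
    - [0, 0, -0.02, 0, 0, 0, 0.3]
    - [0, 0, 0, 0, 0, 0, 0.4]
    - [0, 0, 0, 0, 0, 0, 0.44]
    - [0, 0, 0, 0, 0, 0, 0.5]
    - [0, 0, 0, 0, 0, 0, 0.55]
    - [0, 0, 0, 0, 0, 0, 0.58]
    - [0, 0, 0, 0, 0, 0, 0.58]
  grip_force: 20

```text
time: 23.32
tool_pos: [534.5, 205.8, 117.6]
tcp_rot: [180.0, -27.0, 82.8]
ft_force: [1.2, -0.8, 0.2]
finger_gap: 49.6
grip_force: 0.0
```

Request:
apply_moves:
  deltas:
    - [0, 0, -0.2, 0, 0, 0, 0.58]
    - [0, 0, -0.5, 0, 0, 0, 0.58]
    - [0, 0, -0.6, 0, 0, 0, 0.4]
    - [0, 0, -0.2, 0, 0, 0, 0.2]
    - [0, 0, 0, 0, 0, 0, 0]
    - [0, 0, 0, 0, 0, 0, 0]
    - [0, 0, 0, 0, 0, 0, 0]
    - [0, 0, 0, 0, 0, 0, 0]

```text
time: 24.32
tool_pos: [531.7, 185.7, 157.4]
tcp_rot: [-180.0, -27.0, 82.8]
ft_force: [0.3, 0.3, 0.7]
finger_gap: 0.0
grip_force: 0.0
```

```bash
python3 -c "
from h import *
s=st(); dcur(s)
im=snapshot('wrist')[60:420,120:520,::-1]; t=snapshot('scene')[270:370,190:330,::-1]
cv2.imwrite('pics/c6.png',np.hstack([cv2.resize(im,(350,315)),cv2.resize(t,(441,315),interpolation=cv2.INTER_CUBIC)]))
a=(proj('scene',S)-[190,270])*3.15;print(a+[350,0])
print((proj('wrist',S,s)-[120,60])*.875)
"
```

```text
24.32 [531.67 185.74 157.36] [-179.96  -26.99   82.81] J [ -2.63  -0.39 107.01  28.21  73.22  -3.71] F [0.29 0.27 0.68] M [-0.23 -0.    0.02] gap 0.0 0.0
face err (x,y,d) -0.1692243658014524 0.3946746338949593 44.52372259010837  tip err -0.18085939686828315 0.5708679432893158
[523.94 146.17]
[178.53 183.  ]
```

View pics/c6.png

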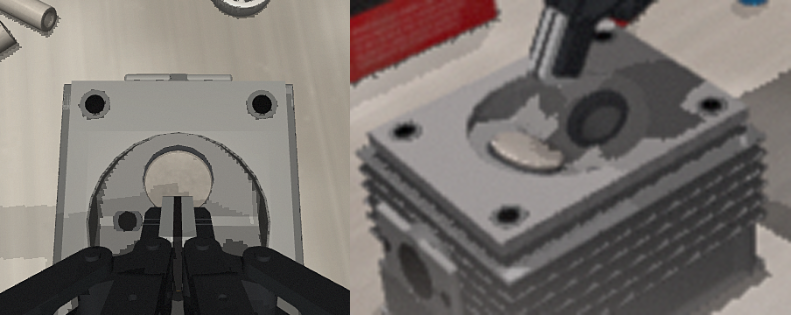

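The valve appears home, with its disk at (178,183) matching the expected seat point. I'll press its face lightly with the closed fingertips to confirm its height.

Request:
apply_moves:
  deltas:
    - [0, 0, 0.2, 0, 0, 0, 0]
    - [0, 0, 0.4, 0, 0, 0, 0]
    - [0, 0, 0.3, 0, 0, 0, 0]
    - [0, 0, 0.2, 0, 0, 0, 0]
    - [0, 0, 0.07, 0, 0, 0, 0]
    - [0, 0, 0, 0, 0, 0, 0]

```text
time: 25.18
tool_pos: [534.0, 201.4, 126.5]
tcp_rot: [180.0, -27.0, 82.8]
ft_force: [-1.0, 0.8, 0.2]
finger_gap: 0.1
grip_force: 0.0
```

Request:
apply_moves:
  deltas:
    - [0, 0, 0.04, 0, 0, 0, 0]
    - [0, 0, 0, 0, 0, 0, 0]

```text
time: 25.42
tool_pos: [534.2, 201.9, 125.7]
tcp_rot: [180.0, -27.0, 82.8]
ft_force: [-0.0, -0.6, 1.2]
finger_gap: 0.1
grip_force: 0.0
```

Request:
apply_moves:
  deltas:
    - [0, 0, 0.04, 0, 0, 0, 0]
    - [0, 0, 0, 0, 0, 0, 0]

```text
time: 25.68
tool_pos: [534.1, 202.4, 124.4]
tcp_rot: [180.0, -27.0, 82.8]
ft_force: [-0.7, 0.4, 0.2]
finger_gap: -0.2
grip_force: 0.0
```

```bash
python3 -c "
from h import *
s=st(); dcur(s)"
```

```text
25.68 [534.06 202.44 124.35] [179.99 -27.    82.82] J [ -0.75   2.47 107.85  28.88  69.07  -3.93] F [-0.74  0.36  0.22] M [-0.24  0.03  0.01] gap -0.2 0.0
face err (x,y,d) -0.12409043017195456 0.1417361150386111 7.454089261885205  tip err -0.12860427052064924 0.23081674590613047
```

Request:
apply_moves:
  deltas:
    - [0, 0, 0.03, 0, 0, 0, 0]
    - [0, 0, 0, 0, 0, 0, 0]

```text
time: 25.92
tool_pos: [534.2, 202.9, 123.6]
tcp_rot: [180.0, -27.0, 82.8]
ft_force: [0.4, 0.5, -0.3]
finger_gap: -0.1
grip_force: 0.0
```

Request:
apply_moves:
  deltas:
    - [0, 0, 0.03, 0, 0, 0, 0]
    - [0, 0, 0, 0, 0, 0, 0]

```text
time: 26.18
tool_pos: [534.4, 203.2, 123.1]
tcp_rot: [180.0, -27.0, 82.8]
ft_force: [-1.0, -1.3, 4.2]
finger_gap: 0.0
grip_force: 2.2
```

```bash
python3 -c "
from h import *
s=st(); dcur(s)"
```

```text
26.18 [534.37 203.2  123.14] [179.96 -27.    82.83] J [ -0.67   2.6  107.86  28.91  68.89  -3.94] F [-0.98 -1.28  4.22] M [-0.27  0.19  0.08] gap 0.0 2.2
face err (x,y,d) 0.030776053797549448 -0.07546459363335722 6.018696238616668  tip err 0.02867567809137428 -0.03203495195467144
```

Request:
apply_moves:
  deltas:
    - [0, 0, 0.03, 0, 0, 0, 0]
    - [0, 0, 0, 0, 0, 0, 0]

```text
time: 26.42
tool_pos: [534.6, 203.5, 122.9]
tcp_rot: [179.9, -27.0, 82.9]
ft_force: [-4.6, -3.9, 9.5]
finger_gap: -0.0
grip_force: 5.3
```

Request:
apply_moves:
  deltas:
    - [0, 0, -0.2, 0, 0, 0, 0]
    - [0, 0, -0.6, 0, 0, 0, 0]
    - [0, 0, -0.9, 0, 0, 0, 0]
    - [0, 0, -0.9, 0, 0, 0, 0]
    - [0, 0, -0.6, 0, 0, 0, 0]
    - [0, 0, -0.2, 0, 0, 0, 0]
    - [0, 0, 0, 0, 0, 0, 0]

```text
time: 27.3
tool_pos: [528.4, 157.6, 212.9]
tcp_rot: [180.0, -27.0, 82.8]
ft_force: [-0.2, -0.6, -0.9]
finger_gap: -0.0
grip_force: 0.0
```

```bash
python3 -c "
from h import *
s=st()
im=snapshot('wrist')[60:420,120:520,::-1]; t=snapshot('scene')[200:370,190:430,::-1]
cv2.imwrite('pics/c7.png',np.hstack([cv2.resize(im,(350,315)),cv2.resize(t,(441,315),interpolation=cv2.INTER_CUBIC)]))
"
```

```text
27.3 [528.45 157.63 212.85] [179.98 -27.    82.8 ] J [ -5.82  -4.24 104.67  27.44  80.08  -3.56] F [-0.23 -0.61 -0.88] M [-0.22  0.03  0.01] gap -0.0 0.0
```

View pics/c7.png

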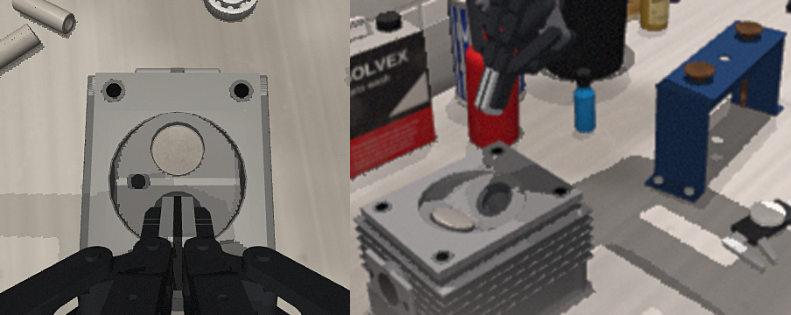

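The valve is flat on its seat at (178,150) and didn't give under the press. Both brown valves still hang in the rack, the bottles are standing, and the arm is clear, so I'm handing in.

```bash
python3 -c "
from bench import *
print(hand_in())"
```

```text
the job is handed in; nothing more can be done
None
```

I lowered the intake valve onto the larger seat under grip, released it and handed the job in at about 27 s of the 54 s allowed. A light press on its face met firm resistance within about 1 mm of the home position. Both exhaust valves still hang in the rack, and the oiler and blue bottle are still standing.

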